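Correct and complete a dispensing kit

ROBOT

A 7-joint arm with a two-finger parallel gripper is mounted at the origin on a cart in front of the work surface, level with it; the furniture and walls round the work are solid. World frame = base frame: x ahead of the robot, y to its left, z up, the work surface at z = 0. Lengths are in m, angles in degrees, forces in N, time in s.
With the tool pointing down it reaches from about 0.425 to 0.875 m from the base axis. Payload 4.7 kg.
Tool frame: the origin (TCP) lies between the finger pads; the fingertips stand 8 mm ahead of it and the grasp point (between the pads) lies 11 mm behind it (env.tip_extent is the distance from the TCP to the fingertips, in m); z points along the fingers, y is the line along which they close (so a half turn about z gives the same grasp; the last joint's range is limited). The gripper opens to 87 mm and grips with 3 to 60 N. Pads are 19 mm wide; open, the fingers measure 117 mm over their backs; the gripper's body (75 mm by 190 mm) begins 51 mm behind the grasp point.
Start: joints at [68.302, 18.392, -4.016, 83.108, 1.295, 78.541, -3.26], TCP at [0.249, -0.601, 0.231] pointing down, gripper open.
Joint ranges: [-163.93, 163.93], [-17.29, 119.83], [-79.2, 71.16], [3.27, 140.29], [-89.18, 269.18], [5.43, 117.66], [-154.24, 154.24]. Speed limits (degrees/s): [147.25, 147.25, 180, 180, 180, 180, 180].

INTERFACE

Orientations are given as [roll, pitch, yaw] about the fixed x, y, z axes, in that order (R = Rz(yaw) Ry(pitch) Rx(roll)).
In Python, from cell import sensors, vision, workorder, env gives the robot as it stands.
- The arm moves only by the tool drive_tool, never from a script. Its argument "moves" is a list of rows, each an object of numbers: "x", "y", "z": the shift along the tool's x, y, z in mm; "rx", "ry", "rz": the turn, a rotation vector about the tool's x, y, z in rad; "fingers": the closure, from -1 (fully open) to 1 (shut). In form: [{"x": .., "y": .., "z": .., "rx": .., "ry": .., "rz": .., "fingers": ..}, ...]. A call has 1 to 20 rows; each row is the pose to reach, as a shift and turn from the pose commanded when the call began, along the tool's axes at that moment; what a row does not reach only later rows make up. A row lasts 1/8 s, in which the tool goes at most 62.5 mm and 10.7 degrees, less where a joint would pass 70% of its speed; a pose out of reach is approached as far as the arm can. A call with a gripper value outside its range is refused whole. The fingers move at their own pace and stop on an object; "force" is the grip in N (left out, the last holds). Time passes only in rows, so rows that repeat a pose let the fingers close. It gives the time, the measured TCP pose, the force, the opening and the grip force at its end, in the units of the state.
- sensors.get_obs(): the state, without advancing time (a new reading comes with each control period).
- vision.read_camera(name): name is "side" or "top" or "wrist"; returns a dict with "image" (400x640x3 uint8, red, green, blue), "fx", "fy", "cx", "cy" (pixels), "k1" (the pictures are not rectified: a ray, as slopes to the right and down, at radius r is drawn at 1 + k1 r^2 times it, then the intrinsics apply), "R" (3x3) and "t" (3): a world point X has camera coordinates R X + t. Camera axes: x right, y down, z forward; pixel columns grow to the right and rows downward; lengths in m; the calibration is good to about 2 mm. A picture is of the moment at which its call begins. There is no depth.
- workorder.sign_off(): hands the job in; it is judged then, once.
The state is a dict: "time_s": time; "qpos": joint angles; "joint_velocities": joint speeds; "effort": joint torques, N m; "tool_pos": TCP position; "tool_rot": TCP orientation; "force": force on the tool from outside, world axes, zero at the start; "wrist_torque": the same for the moment, N m; "grip_width": finger opening in m; "grasp_force": force on a finger pad.
Only numpy, scipy, OpenCV 4.12 (cv2) and the standard library are available. Lean on these libraries where they do the work, as an engineer would, in place of code of your own. Each camera call takes 0.05 s, during which the arm holds its last target. There are 200 camera calls.

TASK

One bottle standing in the grey kit rack is the wrong one, bigger than the small drop bottles: first take it out and stand it upright in the small steel return tray. Then put the two small drop bottles from the worktop into the two free bottle wells, so that every well holds one small drop bottle, and last set the lidded pot into the large square pocket of the rack. Everything must stand upright on the floor of its place; leave the empty open pot where it is.

Things in the scene. Friction and masses are not known exactly. Their poses are not given: they have to be found in the camera images.
- kit_rack: fixed grey rack, 248 mm long in y; origin under its middle, z up. Three square bottle wells, 51 mm inside, at x 0, y +93.5, +37.5, -18.5 mm (61 mm over the walls in x, 5 mm walls, tops at z 22 mm); a square pocket, 70 mm inside, 80 outside, at x 0, y -84 mm (wall tops at z 16 mm). All floors at z 6 mm. At the start two wells hold a bottle each; the third and the pocket are empty
- return_tray: fixed small square steel tray, 76 mm outside, 68 mm inside, 14 mm high, floor 4 mm above the worktop; origin at the centre of its underside, z up, axes along its sides; empty at the start, among the loose things behind the rack (farther from the robot). A tall carousel of jars stands behind these to the left and a balance, 85 mm high, to the right: keep hand and wrist clear
- wrong_bottle: the wrong bottle: amber with a red cap, 46 mm across, 105 mm tall (straight body up to about 65 mm), so clearly bigger than the drop bottles; stands in one of the wells at the start; origin at the centre of its underside, z up; 120 g; grasp it round the body
- kit_bottle: small amber drop bottle with a white cap, 36 mm across, 88 mm tall to the top of its cap (straight body up to about 55 mm, then shoulder and cap); origin at the centre of its underside, z up; 90 g; grasp it round the body. Right for the kit and already in a well at the start
- stock_bottle_a: small amber drop bottle with a white cap, 36 mm across, 88 mm tall to the top of its cap (straight body up to about 55 mm, then shoulder and cap); origin at the centre of its underside, z up; 90 g; grasp it round the body. Stands loose on the worktop behind the rack (farther from the robot) at the start
- stock_bottle_b: small amber drop bottle with a white cap, 36 mm across, 88 mm tall to the top of its cap (straight body up to about 55 mm, then shoulder and cap); origin at the centre of its underside, z up; 90 g; grasp it round the body. Stands loose on the worktop behind the rack (farther from the robot) at the start
- lidded_pot: closed white plastic pot with a flat lid, 55 mm across the rim, 46 mm tall, slightly narrower below; stands on the worktop behind the rack (farther from the robot) at the start; origin at the centre of its underside, z up; 30 g; grasp it round its upper half
- empty_pot: empty white pot without a lid, 63 mm across, 48 mm tall, loose, to the right of the rack; not part of the kit, stays where it is; origin at the centre of its underside
There are look-alikes about, which are no part of the job. Leave any purple look-alike of the return_tray alone.

How it is judged (in metres and radians):
On the way, in this order (a step that is already met when the one before it is completed fails the run):
1. the wrong bottle stands upright in the return tray (x of wrong_bottle in the frame of return_tray between -0.015 and 0.015 m and y of wrong_bottle in the frame of return_tray between -0.015 and 0.015 m and z of wrong_bottle in the frame of return_tray below 0.012 m and angle between wrong_bottle's own z axis and vertical below 0.12 rad), for 0.2 s.
2. each of the three bottle wells holds one small drop bottle, upright (((x of kit_bottle in the frame of kit_rack between -0.0105 and 0.0105 m and y of kit_bottle in the frame of kit_rack between 0.083 and 0.104 m and z of kit_bottle in the frame of kit_rack below 0.012 m and angle between kit_bottle's own z axis and vertical below 0.12 rad) or (x of stock_bottle_a in the frame of kit_rack between -0.0105 and 0.0105 m and y of stock_bottle_a in the frame of kit_rack between 0.083 and 0.104 m and z of stock_bottle_a in the frame of kit_rack below 0.012 m and angle between stock_bottle_a's own z axis and vertical below 0.12 rad) or (x of stock_bottle_b in the frame of kit_rack between -0.0105 and 0.0105 m and y of stock_bottle_b in the frame of kit_rack between 0.083 and 0.104 m and z of stock_bottle_b in the frame of kit_rack below 0.012 m and angle between stock_bottle_b's own z axis and vertical below 0.12 rad)) and ((x of kit_bottle in the frame of kit_rack between -0.0105 and 0.0105 m and y of kit_bottle in the frame of kit_rack between 0.027 and 0.048 m and z of kit_bottle in the frame of kit_rack below 0.012 m and angle between kit_bottle's own z axis and vertical below 0.12 rad) or (x of stock_bottle_a in the frame of kit_rack between -0.0105 and 0.0105 m and y of stock_bottle_a in the frame of kit_rack between 0.027 and 0.048 m and z of stock_bottle_a in the frame of kit_rack below 0.012 m and angle between stock_bottle_a's own z axis and vertical below 0.12 rad) or (x of stock_bottle_b in the frame of kit_rack between -0.0105 and 0.0105 m and y of stock_bottle_b in the frame of kit_rack between 0.027 and 0.048 m and z of stock_bottle_b in the frame of kit_rack below 0.012 m and angle between stock_bottle_b's own z axis and vertical below 0.12 rad)) and ((x of kit_bottle in the frame of kit_rack between -0.0105 and 0.0105 m and y of kit_bottle in the frame of kit_rack between -0.029 and -0.008 m and z of kit_bottle in the frame of kit_rack below 0.012 m and angle between kit_bottle's own z axis and vertical below 0.12 rad) or (x of stock_bottle_a in the frame of kit_rack between -0.0105 and 0.0105 m and y of stock_bottle_a in the frame of kit_rack between -0.029 and -0.008 m and z of stock_bottle_a in the frame of kit_rack below 0.012 m and angle between stock_bottle_a's own z axis and vertical below 0.12 rad) or (x of stock_bottle_b in the frame of kit_rack between -0.0105 and 0.0105 m and y of stock_bottle_b in the frame of kit_rack between -0.029 and -0.008 m and z of stock_bottle_b in the frame of kit_rack below 0.012 m and angle between stock_bottle_b's own z axis and vertical below 0.12 rad))), for 0.2 s.
3. the lidded pot stands upright in the large pocket (x of lidded_pot in the frame of kit_rack between -0.013 and 0.013 m and y of lidded_pot in the frame of kit_rack between -0.097 and -0.071 m and z of lidded_pot in the frame of kit_rack below 0.012 m and angle between lidded_pot's own z axis and vertical below 0.12 rad), for 0.2 s.
At the end, for the whole second after the job is handed in: Wrong bottle in the return tray (15 mm of its middle along each side), one small drop bottle in each well (10.5 mm), lidded pot in the large pocket (13 mm); undersides under 12 mm above the rack's or tray's own, all within 0.12 rad of upright, released, at rest (all of step 1 and all of step 2 and all of step 3 and linear speed of each of kit_bottle, stock_bottle_a, stock_bottle_b, wrong_bottle, lidded_pot below 0.02 m/s); the robot touches nothing.
It fails at once if the empty pot is shifted by more than 30 mm (distance of empty_pot from where it was at the start of the episode above 0.03 m).
It also fails if it takes over 104 s, if anything falls off the work surface, if the arm or the gripper's body presses on something with over 40 N, if the wrist force passes 120 N, or if a joint passes its speed limit or range.

## Working session

There is one attempt and no reset: what is moved stays moved. The work goes in short steps, Python scripts to look and compute and a tool call to move; the robot and the scene stay as the last step left them, time stands still between calls to the robot, and variables do not carry over. Pictures are saved under pics/ and viewed, at most 14 in all, crops included, and the job is handed in when it is done.

Besides the shell and the picture viewer there is one more tool, called as name(argument=value, ...) on one line, values as JSON. drive_tool: Moves the arm, as the interface text tells. Its arguments: {"type":"object","properties":{"moves":{"type":"array"},"force":{"type":"number"}},"required":["moves"]}

```bash
ls; mkdir -p pics; python3 - <<'E'
from cell import sensors, vision, env
import cv2
print(sensors.get_obs(), env.tip_extent)
for n in ["side","top"]:
    c=vision.read_camera(n); cv2.imwrite(f"pics/{n}0.png",c["image"][:,:,::-1])
    print(n,{k:c[k] for k in c if k!="image"})
E
```

```text
pics
{'time_s': 0.0, 'qpos': array([68.30305906, 18.43966476, -4.01462126, 83.17602111,  1.29717683,
       78.54095702, -3.26178824]), 'joint_velocities': array([ 0.04241299, -0.00466451,  0.01133184,  0.02959719, -0.09505122,
        0.01770426,  0.11377683]), 'effort': array([ 4.97548408e-04, -4.91287100e+01, -4.03993120e-01, -3.12518513e+01,
       -6.43322314e-02,  4.38447192e-02,  1.80346033e-04]), 'tool_pos': array([ 0.24851633, -0.60002226,  0.22944473]), 'tool_rot': array([-1.79888720e+02,  8.24345972e-03,  2.25045059e+01]), 'force': array([-0.25549214, -0.38679547, -0.55547278]), 'wrist_torque': array([ 0.00792171, -0.01663743, -0.03553006]), 'grasp_force': 0.0, 'grip_width': 0.08731724040275074} 0.008
side {'fx': 497.14179527467206, 'fy': 497.14179527467206, 'cx': 323.4217847663906, 'cy': 203.88612535090215, 'k1': -0.05760093429236573, 'R': array([[ 0.96219982, -0.27128893, -0.02395456],
       [-0.12478323, -0.36097243, -0.92419048],
       [ 0.24207571,  0.89224504, -0.38117992]]), 't': array([-0.55237216, -0.02629358,  1.21373006])}
top {'fx': 473.09854638562507, 'fy': 473.09854638562507, 'cx': 314.7382915830356, 'cy': 200.00514703075956, 'k1': -0.04807957484594051, 'R': array([[ 9.87400842e-04, -9.99984712e-01,  5.44064090e-03],
       [-9.97324084e-01, -1.38245900e-03, -7.30941868e-02],
       [ 7.31005908e-02, -5.35390894e-03, -9.97310202e-01]]), 't': array([-0.37924323,  0.48890286,  1.13182765])}
```

View pics/side0.png

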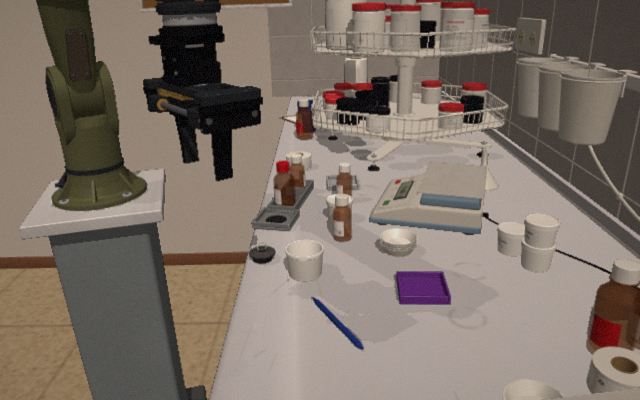

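View pics/top0.png

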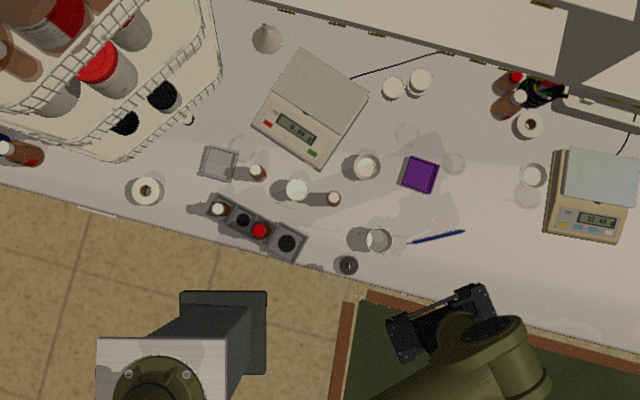

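The top view shows the rack running from (215,205) to (290,245), with the red cap at (260,230) and the free well at (243,218). The steel tray is at (218,162), and a purple tray to ignore is at (419,175). White caps stand at (257,171) and (333,198). Next I'll take a close crop and write helpers.

```bash
cat > h.py <<'E'
import numpy as np, cv2
from cell import sensors, vision
def cam(n):
    c=vision.read_camera(n); c["K"]=np.array([[c["fx"],0,c["cx"]],[0,c["fy"],c["cy"]],[0,0,1.]]); c["D"]=np.array([c["k1"],0,0,0.]); return c
def ray(c,p,z):
    u=cv2.undistortPoints(np.array(p,float).reshape(-1,1,2),c["K"],c["D"]).reshape(-1,2)
    d=np.c_[u,np.ones(len(u))]@c["R"]; o=-c["R"].T@c["t"]
    return o+d*((z-o[2])/d[:,2])[:,None]
def proj(c,X):
    return cv2.projectPoints(np.array(X,float).reshape(-1,3),cv2.Rodrigues(c["R"])[0],c["t"],c["K"],c["D"])[0].reshape(-1,2)
E
python3 - <<'E'
from h import *
c=cam("top"); im=c["image"][:,:,::-1].copy()
crop=cv2.resize(im[130:280,190:400],None,fx=3.8,fy=3.8,interpolation=cv2.INTER_CUBIC); cv2.imwrite("pics/crop1.png",crop); print(crop.shape)
for n,p,z in [("kitcap",(218,208),.094),("red",(260,230),.111),("capA",(257,171),.088),("capB",(333,198),.088),("tray",(218,162),.014),("pot",(297,189),.046),("dish",(365,167),.03),("empty",(378,240),.048),("pocket",(287,242),.006)]:
    print(n,ray(c,p,z).round(4))
E
```

```text
(570, 798, 3)
kitcap [[ 0.4653 -0.1584  0.094 ]]
red [[ 0.4154 -0.2563  0.111 ]]
capA [[ 0.5509 -0.2456  0.088 ]]
capB [[ 0.4889 -0.4201  0.088 ]]
tray [[ 0.5831 -0.1406  0.014 ]]
pot [[ 0.5136 -0.3363  0.046 ]]
dish [[ 0.5689 -0.5004  0.03  ]]
empty [[ 0.3928 -0.5279  0.048 ]]
pocket [[ 0.3873 -0.311   0.006 ]]
```

View pics/crop1.png

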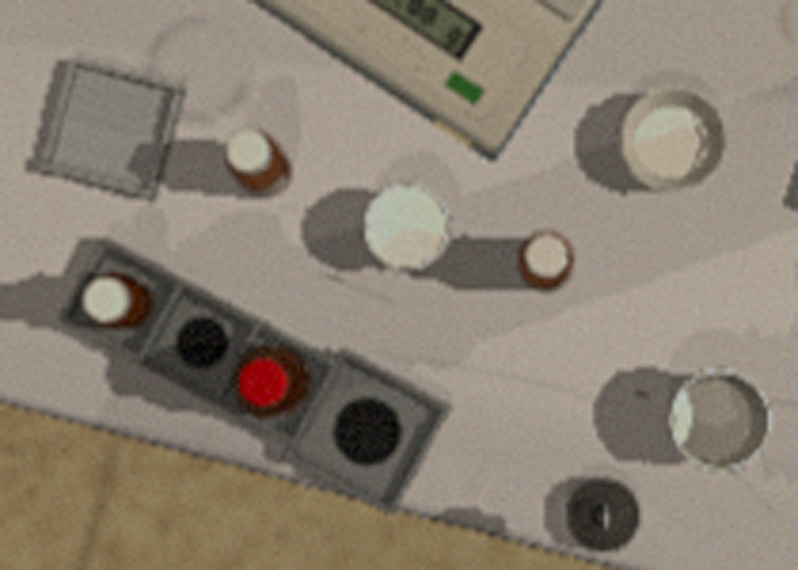

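```bash
cat > meas.py <<'E'
from h import *
def blobs(m,amin,box):
    x0,y0,x1,y1=box; mm=np.zeros_like(m); mm[y0:y1,x0:x1]=m[y0:y1,x0:x1]
    n,l,s,ce=cv2.connectedComponentsWithStats(mm)
    return [(ce[i].round(2),s[i].tolist()) for i in range(1,n) if s[i,4]>=amin]
E
python3 - <<'E'
from meas import *
c=cam("top"); hsv=cv2.cvtColor(c["image"],cv2.COLOR_RGB2HSV); h,s,v=cv2.split(hsv)
print("red",blobs(((s>170)&(v>120)&((h<8)|(h>172))).astype(np.uint8),20,(240,215,280,245)))
print("black",blobs((v<40).astype(np.uint8),30,(230,200,305,265)))
for nm,b in [("kit",(208,198,226,216)),("A",(248,162,268,178)),("B",(325,190,345,206)),("pot",(282,172,312,205))]:
    print(nm,[ (v[b[1]:b[3],b[0]:b[2]]).max()],blobs((v>150).astype(np.uint8)&(s<70).astype(np.uint8),20,b),
      blobs(((v>175)&(s<70)).astype(np.uint8),20,b))
S=cam("side")
def tri(p,q):
    a=[(-k["R"].T@k["t"], ray(k,pp,0)[0]) for k,pp in((c,p),(S,q))]
    A=[];bb=[]
    for o,x in a:
        d=(x-o)/np.linalg.norm(x-o);P=np.eye(3)-np.outer(d,d);A.append(P);bb.append(P@o)
    X=np.linalg.lstsq(np.vstack(A),np.hstack(bb),rcond=None)[0]; return X.round(4),[(proj(k,X)[0]-np.array(pp)).round(1) for k,pp in((c,p),(S,q))]
print(tri((105,160),(313,120)),tri((222,75),(507,105)))
im=S["image"][:,:,::-1]; cv2.imwrite("pics/side1.png",cv2.resize(im[80:260,240:450],None,fx=3.3,fy=3.3,interpolation=cv2.INTER_CUBIC))
g=cv2.resize(c["image"][140:185,190:250,::-1],None,fx=9,fy=9,interpolation=cv2.INTER_CUBIC)
r=cv2.resize(c["image"][190:268,200:312,::-1],None,fx=5,fy=5,interpolation=cv2.INTER_CUBIC)
w=np.zeros((600,800,3),np.uint8); cv2.imwrite("pics/tray1.png",g); cv2.imwrite("pics/rack1.png",r)
E
```

```text
red [(array([258.87, 230.08]), [253, 225, 13, 11, 110])]
black [(array([242.79, 219.9 ]), [237, 214, 13, 13, 135]), (array([286.28, 243.17]), [278, 235, 17, 17, 217])]
kit [np.uint8(190)] [(array([217.3 , 208.42]), [212, 204, 11, 10, 88])] [(array([217.23, 208.3 ]), [213, 204, 9, 10, 69])]
A [np.uint8(187)] [(array([257.27, 167.06]), [248, 162, 20, 16, 179])] [(array([254.97, 168.94]), [251, 165, 9, 9, 68])]
B [np.uint8(184)] [(array([341.97, 196.89]), [337, 190, 8, 16, 74]), (array([333.54, 196.71]), [329, 192, 10, 10, 83])] [(array([333.75, 196.98]), [330, 193, 9, 9, 56])]
pot [np.uint8(191)] [(array([297.67, 183.9 ]), [282, 172, 30, 29, 651]), (array([290.58, 202.93]), [282, 201, 23, 4, 60])] [(array([296.19, 188.97]), [287, 179, 20, 21, 316])]
(array([0.5733, 0.0974, 0.1115]), [array([ 0.1, -0.2]), array([-0.2,  0. ])]) (array([ 0.8374, -0.2338,  0.1819]), [array([ 26.1, -41.6]), array([-48. ,   5.8])])
```

View pics/side1.png

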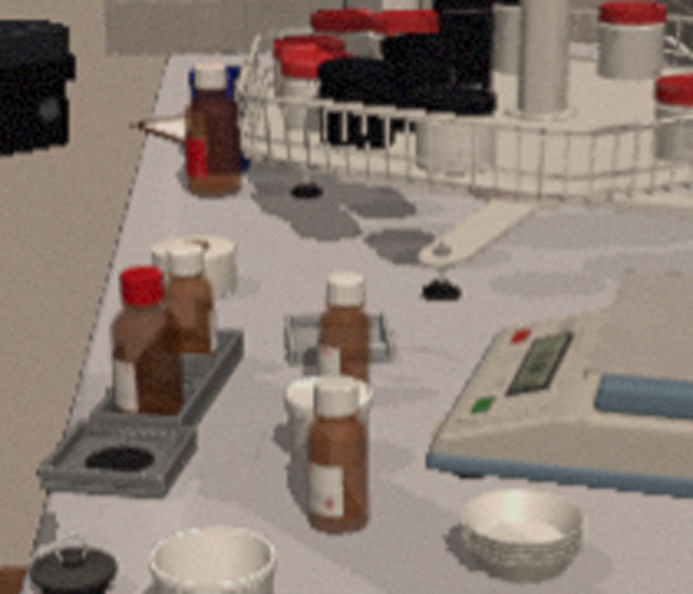

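View pics/tray1.png

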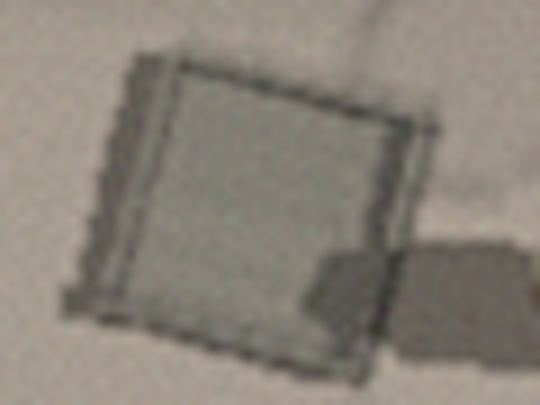

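View pics/rack1.png

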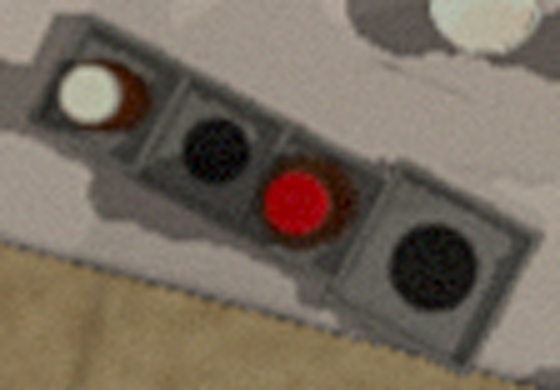

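```bash
cat > go.py <<'E'
from h import *
from scipy.spatial.transform import Rotation as Ro
def go(tgt,close_dir=None,label=""):
    """shift in tool axes (mm) and rz from the present pose to TCP tgt, closing line along close_dir (deg, world)"""
    o=sensors.get_obs(); R=Ro.from_euler("xyz",o["tool_rot"],degrees=True)
    d=R.inv().apply(np.array(tgt)-o["tool_pos"])*1000; rz=0
    if close_dir is not None:
        y=R.apply([0,1,0]); a=np.degrees(np.arctan2(y[1],y[0])); w=(close_dir-a+90)%180-90
        rz=-np.radians(w)
    print(label,"xyz",d.round(1),"rz",round(rz,3),"| time",round(o["time_s"],2),"tcp",o["tool_pos"].round(4),o["tool_rot"].round(2),"q7",o["qpos"][6].round(1))
E
python3 - <<'E'
from go import *
c=cam("top")
w2,pk=ray(c,[(242.79,219.9),(286.28,243.17)],.006)[:,:2]
d=w2-pk; L=np.linalg.norm(d); y=d/L; x=np.array([y[1],-y[0]]); o=(w2+pk)/2-y*(37.5-84)/2/1000
print("L",L,"origin",o,"yaw",np.degrees(np.arctan2(x[1],x[0])))
for n,s in [("W1",93.5),("W2",37.5),("W3",-18.5),("P",-84)]: print(n,(o+y*s/1000).round(4))
for n,p,z in [("kit",(217.3,208.4),.094),("red",(258.87,230.08),.111),("A",(254.97,168.94),.088),("B",(333.6,196.9),.088),("pot",(296.19,188.97),.046)]: print(n,ray(c,p,z).round(4))
k=np.array([(172,57),(437,125),(363,385),(105,312)],float); k=(k+.5)/9-.5+[190,140]
T=ray(c,k,.014)[:,:2]; e=np.roll(T,-1,0)-T; print("tray",T.mean(0),np.linalg.norm(e,axis=1),np.degrees(np.arctan2(e[:,1],e[:,0])))
print("basket",ray(c,[(115,160),(160,145),(190,125),(220,85)],.16).round(3))
E
```

```text
L 0.12109442916286853 origin [ 0.42365769 -0.23523744] yaw -27.917036578122513
W1 [ 0.4674 -0.1526]
W2 [ 0.4412 -0.2021]
W3 [ 0.415  -0.2516]
P [ 0.3843 -0.3095]
kit [[ 0.4644 -0.1569  0.094 ]]
red [[ 0.4153 -0.2538  0.111 ]]
A [[ 0.5557 -0.2409  0.088 ]]
B [[ 0.4915 -0.4214  0.088 ]]
pot [[ 0.5136 -0.3344  0.046 ]]
tray [ 0.57834628 -0.1442645 ] [0.07549294 0.07409609 0.07367154 0.07245874] [-104.45726089  164.98510376   74.26524848  -13.57272486]
basket [[ 0.565  0.054  0.16 ]
 [ 0.598 -0.043  0.16 ]
 [ 0.641 -0.108  0.16 ]
 [ 0.73  -0.171  0.16 ]]
```

Candidates, by pixel in the top view:
- **Wrong bottle:** red cap (259,230), the only red cap in the rack. The red-labelled bottles at (510,95) and (20,155) are outside it.
- **Stock bottles:** white caps (255,169) and (334,197). The white cap at (217,208) is already in the rack.
- **Lidded pot:** (296,189). The dish stack (365,167), the tape roll (146,190) and the open pot (378,240) are not it.
- **Tray:** steel (219,164), not the purple one (419,175).

The close crops confirm these choices.

```bash
python3 -c "
from go import *
go([.415,-.2525,.20],-56,'above');go([.415,-.2525,.054],-56,'grasp')"
```

```text
above xyz [ 286.8 -257.7   30.3] rz -0.201 | time 0.3 tcp [ 0.2487 -0.6004  0.2302] [-179.97    0.     22.51] q7 -3.3
grasp xyz [ 286.8 -257.6  176.3] rz -0.201 | time 0.3 tcp [ 0.2487 -0.6004  0.2302] [-179.97    0.     22.51] q7 -3.3
```

drive_tool(moves=[{"x":60,"y":-54,"z":6,"rz":-0.1,"fingers":-1},{"x":115,"y":-103,"z":12,"rz":-0.2,"fingers":-1},{"x":160,"y":-144,"z":20,"rz":-0.2,"fingers":-1},{"x":205,"y":-184,"z":30,"rz":-0.2,"fingers":-1},{"x":245,"y":-220,"z":30,"rz":-0.2,"fingers":-1},{"x":275,"y":-247,"z":30,"rz":-0.2,"fingers":-1},{"x":287,"y":-258,"z":30,"rz":-0.2,"fingers":-1},{"x":287,"y":-258,"z":30,"rz":-0.2,"fingers":-1},{"x":287,"y":-258,"z":30,"rz":-0.2,"fingers":-1},{"x":287,"y":-258,"z":30,"rz":-0.2,"fingers":-1}], force=20)

```text
invalid input at $.moves[0]: expected keys x, y, z, rx, ry, rz, fingers
```

```bash
python3 -c "
from go import *
c=cam('wrist');cv2.imwrite('pics/wrist1.png',c['image'][:,:,::-1])
print(proj(c,[[.415,-.2516,.111],[.4412,-.2021,.006],[.3843,-.3095,.006],[.4674,-.1526,.094]]))
go([.415,-.2525,.054],-56,'grasp')"
```

```text
[[ -34.03936404 -188.96398329]
 [  34.07539889 -150.44654645]
 [ 125.20928712  -44.63507202]
 [-129.40220338 -306.23323302]]
grasp xyz [ 286.8 -257.7  176.4] rz -0.201 | time 0.35 tcp [ 0.2487 -0.6004  0.2303] [-179.98    0.     22.51] q7 -3.3
```

View pics/wrist1.png

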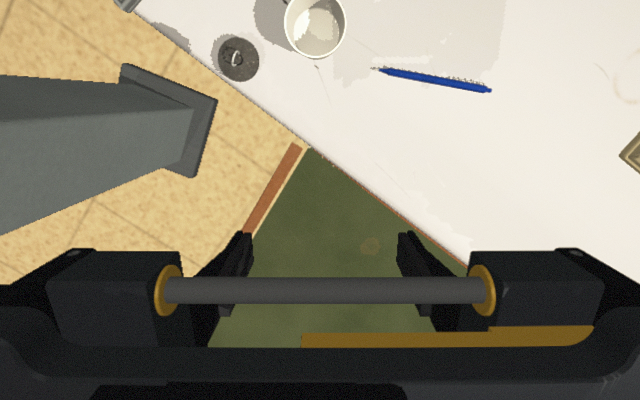

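The move was refused because every key has to be present. The arm is still at the start, and the wrist view shows the open pot at (315,25). I'll retry with all keys.

drive_tool(moves=[{"x":60,"y":-54,"z":6,"rx":0,"ry":0,"rz":-0.1,"fingers":-1},{"x":115,"y":-103,"z":12,"rx":0,"ry":0,"rz":-0.2,"fingers":-1},{"x":160,"y":-144,"z":20,"rx":0,"ry":0,"rz":-0.2,"fingers":-1},{"x":205,"y":-184,"z":30,"rx":0,"ry":0,"rz":-0.2,"fingers":-1},{"x":245,"y":-220,"z":30,"rx":0,"ry":0,"rz":-0.2,"fingers":-1},{"x":275,"y":-247,"z":30,"rx":0,"ry":0,"rz":-0.2,"fingers":-1},{"x":287,"y":-258,"z":30,"rx":0,"ry":0,"rz":-0.2,"fingers":-1},{"x":287,"y":-258,"z":30,"rx":0,"ry":0,"rz":-0.2,"fingers":-1},{"x":287,"y":-258,"z":30,"rx":0,"ry":0,"rz":-0.2,"fingers":-1},{"x":287,"y":-258,"z":30,"rx":0,"ry":0,"rz":-0.2,"fingers":-1}], force=20)

```text
time_s: 1.6
tool_pos: [0.4143, -0.2541, 0.2004]
tool_rot: [-180.0, 0.0, 33.8]
force: [0.9, 0.4, 0.5]
grip_width: 0.0869
grasp_force: 0.0
```

```bash
python3 -c "
from go import *
c=cam('wrist');cv2.imwrite('pics/wrist2.png',c['image'][:,:,::-1])
print(proj(c,[[.415,-.2516,.111],[.4412,-.2021,.006],[.3843,-.3095,.006],[.4674,-.1526,.094]]))
go([.415,-.2525,.054],-56,'grasp')"
```

```text
[[324.15133236 202.12885686]
 [301.14602074 132.00276067]
 [348.94416491 218.45038998]
 [259.4690342   81.93975815]]
grasp xyz [  1.3  -0.7 146.4] rz -0.004 | time 1.65 tcp [ 0.4144 -0.2538  0.2004] [-1.7999e+02  1.0000e-02  3.3800e+01] q7 -27.8
```

View pics/wrist2.png

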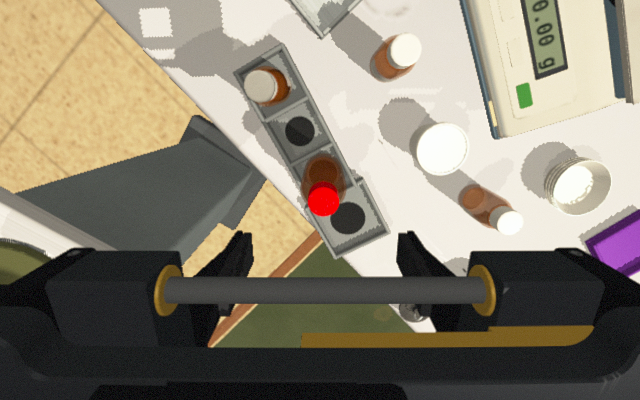

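The wrist view matches the prediction: red cap at (323,199) against (324,202), free-well disc at (300,130) against (301,132). I'll descend and grip.

drive_tool(moves=[{"x":1,"y":-1,"z":40,"rx":0,"ry":0,"rz":0,"fingers":-1},{"x":1,"y":-1,"z":80,"rx":0,"ry":0,"rz":0,"fingers":-1},{"x":1,"y":-1,"z":110,"rx":0,"ry":0,"rz":0,"fingers":-1},{"x":1,"y":-1,"z":130,"rx":0,"ry":0,"rz":0,"fingers":-1},{"x":1,"y":-1,"z":142,"rx":0,"ry":0,"rz":0,"fingers":-1},{"x":1,"y":-1,"z":146,"rx":0,"ry":0,"rz":0,"fingers":-1},{"x":1,"y":-1,"z":146,"rx":0,"ry":0,"rz":0,"fingers":-1},{"x":1,"y":-1,"z":146,"rx":0,"ry":0,"rz":0,"fingers":1},{"x":1,"y":-1,"z":146,"rx":0,"ry":0,"rz":0,"fingers":1},{"x":1,"y":-1,"z":146,"rx":0,"ry":0,"rz":0,"fingers":1},{"x":1,"y":-1,"z":146,"rx":0,"ry":0,"rz":0,"fingers":1},{"x":1,"y":-1,"z":146,"rx":0,"ry":0,"rz":0,"fingers":1},{"x":1,"y":-1,"z":146,"rx":0,"ry":0,"rz":0,"fingers":1}], force=20)

```text
time_s: 3.28
tool_pos: [0.4155, -0.251, 0.0546]
tool_rot: [180.0, 0.0, 34.0]
force: [0.3, -0.7, 0.3]
grip_width: 0.045
grasp_force: 20.0
```

```bash
python3 -c "
from go import *
go([.415,-.2525,.19],-56,'lift');go([.5783,-.1443,.19],-56,'over tray');print(sensors.get_obs()['grip_width'],sensors.get_obs()['grasp_force'])"
```

```text
lift xyz [  -1.2    1.  -135.4] rz -0.001 | time 3.27 tcp [ 0.4155 -0.251   0.0546] [179.99   0.    33.96] q7 -31.5
over tray xyz [ 194.7    2.5 -135.4] rz -0.001 | time 3.27 tcp [ 0.4155 -0.251   0.0546] [179.99   0.    33.96] q7 -31.5
0.04502691964726887 19.998578615341103
```

drive_tool(moves=[{"x":0,"y":0,"z":-15,"rx":0,"ry":0,"rz":0,"fingers":1},{"x":0,"y":0,"z":-45,"rx":0,"ry":0,"rz":0,"fingers":1},{"x":0,"y":0,"z":-85,"rx":0,"ry":0,"rz":0,"fingers":1},{"x":0,"y":0,"z":-110,"rx":0,"ry":0,"rz":0,"fingers":1},{"x":20,"y":0,"z":-115,"rx":0,"ry":0,"rz":0,"fingers":1},{"x":55,"y":1,"z":-115,"rx":0,"ry":0,"rz":0,"fingers":1},{"x":95,"y":1,"z":-115,"rx":0,"ry":0,"rz":0,"fingers":1},{"x":135,"y":2,"z":-115,"rx":0,"ry":0,"rz":0,"fingers":1},{"x":170,"y":2,"z":-115,"rx":0,"ry":0,"rz":0,"fingers":1},{"x":190,"y":2.5,"z":-115,"rx":0,"ry":0,"rz":0,"fingers":1},{"x":195,"y":2.5,"z":-115,"rx":0,"ry":0,"rz":0,"fingers":1},{"x":195,"y":2.5,"z":-115,"rx":0,"ry":0,"rz":0,"fingers":1},{"x":195,"y":2.5,"z":-115,"rx":0,"ry":0,"rz":0,"fingers":1}], force=20)

```text
time_s: 4.9
tool_pos: [0.5776, -0.1454, 0.1696]
tool_rot: [180.0, 0.1, 33.9]
force: [-1.2, 0.3, -0.9]
grip_width: 0.0448
grasp_force: 20.0
```

```bash
python3 -c "
from go import *
c=cam('side');cv2.imwrite('pics/side2.png',c['image'][0:260,220:560,::-1])
go([.5783,-.1443,.0535],-56,'down tray')"
```

```text
down tray xyz [  1.2  -0.6 116.1] rz -0.002 | time 4.95 tcp [ 0.5777 -0.1454  0.1696] [1.7998e+02 6.0000e-02 3.3860e+01] q7 -50.8
```

View pics/side2.png

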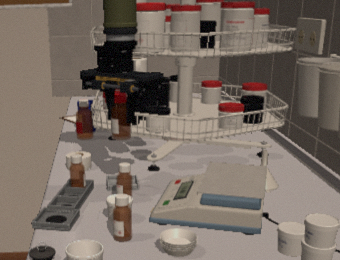

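The bottle is held upright at crop (120,115), above the tray at (122,183), and the hand is clear of the carousel. I'll lower it.

drive_tool(moves=[{"x":1,"y":-0.5,"z":25,"rx":0,"ry":0,"rz":0,"fingers":1},{"x":1,"y":-0.5,"z":55,"rx":0,"ry":0,"rz":0,"fingers":1},{"x":1,"y":-0.5,"z":85,"rx":0,"ry":0,"rz":0,"fingers":1},{"x":1,"y":-0.5,"z":105,"rx":0,"ry":0,"rz":0,"fingers":1},{"x":1,"y":-0.5,"z":113,"rx":0,"ry":0,"rz":0,"fingers":1},{"x":1,"y":-0.5,"z":116,"rx":0,"ry":0,"rz":0,"fingers":1},{"x":1,"y":-0.5,"z":116.5,"rx":0,"ry":0,"rz":0,"fingers":1},{"x":1,"y":-0.5,"z":116.5,"rx":0,"ry":0,"rz":0,"fingers":1}], force=20)

```text
time_s: 5.95
tool_pos: [0.5798, -0.1432, 0.0539]
tool_rot: [179.9, -0.1, 34.0]
force: [0.2, -0.0, -0.8]
grip_width: 0.0449
grasp_force: 20.0
```

drive_tool(moves=[{"x":0,"y":0,"z":0,"rx":0,"ry":0,"rz":0,"fingers":0},{"x":0,"y":0,"z":0,"rx":0,"ry":0,"rz":0,"fingers":-0.5},{"x":0,"y":0,"z":0,"rx":0,"ry":0,"rz":0,"fingers":-1},{"x":0,"y":0,"z":0,"rx":0,"ry":0,"rz":0,"fingers":-1},{"x":0,"y":0,"z":0,"rx":0,"ry":0,"rz":0,"fingers":-1},{"x":0,"y":0,"z":0,"rx":0,"ry":0,"rz":0,"fingers":-1}], force=20)

```text
time_s: 6.7
tool_pos: [0.5791, -0.1431, 0.053]
tool_rot: [180.0, 0.0, 34.0]
force: [-0.7, 0.4, 0.2]
grip_width: 0.0838
grasp_force: 0.0
```

```bash
python3 -c "
from go import *
print(sensors.get_obs()['force'],sensors.get_obs()['grip_width'])
go([.5783,-.1443,.17],-56,'up');go([.555,-.2395,.17],-56,'over A')"
```

```text
[-0.69325015  0.39162742  0.18223395] 0.0837863750203747
up xyz [  -1.4    0.6 -117. ] rz -0.001 | time 6.7 tcp [ 0.5791 -0.1431  0.053 ] [180.     0.    33.97] q7 -53.7
over A xyz [ -73.9   66.5 -117. ] rz -0.001 | time 6.7 tcp [ 0.5791 -0.1431  0.053 ] [180.     0.    33.97] q7 -53.7
```

drive_tool(moves=[{"x":0,"y":0,"z":-20,"rx":0,"ry":0,"rz":0,"fingers":-1},{"x":0,"y":0,"z":-60,"rx":0,"ry":0,"rz":0,"fingers":-1},{"x":0,"y":0,"z":-105,"rx":0,"ry":0,"rz":0,"fingers":-1},{"x":-8,"y":8,"z":-117,"rx":0,"ry":0,"rz":-0.05,"fingers":-1},{"x":-35,"y":32,"z":-117,"rx":0,"ry":0,"rz":-0.2,"fingers":-1},{"x":-62,"y":56,"z":-117,"rx":0,"ry":0,"rz":-0.35,"fingers":-1},{"x":-74,"y":67,"z":-117,"rx":0,"ry":0,"rz":-0.49,"fingers":-1},{"x":-74,"y":67,"z":-117,"rx":0,"ry":0,"rz":-0.49,"fingers":-1},{"x":-74,"y":67,"z":-117,"rx":0,"ry":0,"rz":-0.49,"fingers":-1}])

```text
time_s: 7.82
tool_pos: [0.5558, -0.2387, 0.1709]
tool_rot: [179.9, -0.0, 62.0]
force: [0.3, 1.2, 0.8]
grip_width: 0.0868
grasp_force: 0.0
```

```bash
python3 -c "
from go import *
c=cam('wrist');cv2.imwrite('pics/wrist3.png',c['image'][:,:,::-1])
print(proj(c,[[.555,-.241,.088],[.5783,-.1443,.109],[.555,-.241,0],[.5783,-.1443,.004]]).round())
t=cam('top');cv2.imwrite('pics/top2.png',t['image'][:,:,::-1])
go([.555,-.241,.035],-28,'A')"
```

```text
[[325. 210.]
 [289.  89.]
 [325. 183.]
 [301.  93.]]
A xyz [ -2.8   0.4 135.6] rz 0.002 | time 7.92 tcp [ 0.5558 -0.2384  0.1706] [ 1.7997e+02 -3.0000e-02  6.2090e+01] q7 -13.9
```

View pics/wrist3.png

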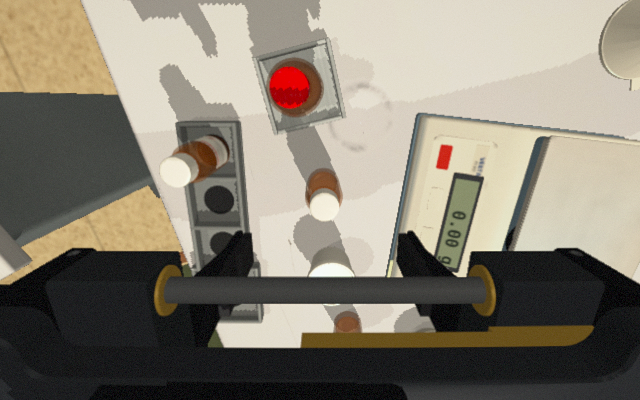

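The red bottle stands in the tray, cap at (290,88) with tray corners averaging (300,86). Bottle A's cap is at (324,206), about 4 px off the prediction, so I'll refine both by rays.

```bash
cat > wcal.txt <<'E'
E
python3 -c "
from go import *
c=cam('wrist')
print('tray',ray(c,[(254,56),(328,39),(345,117),(273,133)],.014).mean(0).round(4),'red',ray(c,[(290,88)],.109).round(4),'A',ray(c,[(324,206)],.088).round(4))
print('W2',ray(c,[(220,199)],.006).round(4))
go([.555,-.2385,.035],-28,'A')"
```

```text
tray [ 0.5804 -0.1398  0.014 ] red [[ 0.5789 -0.1435  0.109 ]] A [[ 0.5558 -0.2368  0.088 ]]
W2 [[ 0.4422 -0.2002  0.006 ]]
A xyz [ -0.4  -0.7 135.4] rz 0.002 | time 7.97 tcp [ 0.5557 -0.2385  0.1704] [ 1.7998e+02 -2.0000e-02  6.2100e+01] q7 -13.9
```

drive_tool(moves=[{"x":0,"y":0,"z":40,"rx":0,"ry":0,"rz":0,"fingers":-1},{"x":0,"y":0,"z":80,"rx":0,"ry":0,"rz":0,"fingers":-1},{"x":0,"y":0,"z":110,"rx":0,"ry":0,"rz":0,"fingers":-1},{"x":0,"y":0,"z":127,"rx":0,"ry":0,"rz":0,"fingers":-1},{"x":0,"y":0,"z":135,"rx":0,"ry":0,"rz":0,"fingers":-1},{"x":0,"y":0,"z":135,"rx":0,"ry":0,"rz":0,"fingers":-1},{"x":0,"y":0,"z":135,"rx":0,"ry":0,"rz":0,"fingers":1},{"x":0,"y":0,"z":135,"rx":0,"ry":0,"rz":0,"fingers":1},{"x":0,"y":0,"z":135,"rx":0,"ry":0,"rz":0,"fingers":1},{"x":0,"y":0,"z":135,"rx":0,"ry":0,"rz":0,"fingers":1},{"x":0,"y":0,"z":135,"rx":0,"ry":0,"rz":0,"fingers":1},{"x":0,"y":0,"z":135,"rx":0,"ry":0,"rz":0,"fingers":1},{"x":0,"y":0,"z":135,"rx":0,"ry":0,"rz":0,"fingers":1}], force=20)

```text
time_s: 9.6
tool_pos: [0.5551, -0.24, 0.035]
tool_rot: [-180.0, 0.0, 62.0]
force: [0.3, -0.3, 0.7]
grip_width: 0.0349
grasp_force: 19.9
```

```bash
python3 -c "
from go import *
go([.4417,-.2012,.15],-28,'over W2');go([.4417,-.2012,.0415],-28,'in W2')"
```

```text
over W2 xyz [ -18.9 -118.4 -115. ] rz 0.001 | time 9.6 tcp [ 0.5551 -0.24    0.035 ] [-1.7999e+02  1.0000e-02  6.2040e+01] q7 -17.2
in W2 xyz [ -18.9 -118.3   -6.5] rz 0.001 | time 9.6 tcp [ 0.5551 -0.24    0.035 ] [-1.7999e+02  1.0000e-02  6.2040e+01] q7 -17.2
```

drive_tool(moves=[{"x":0,"y":0,"z":-20,"rx":0,"ry":0,"rz":0,"fingers":1},{"x":0,"y":0,"z":-60,"rx":0,"ry":0,"rz":0,"fingers":1},{"x":0,"y":0,"z":-100,"rx":0,"ry":0,"rz":0,"fingers":1},{"x":-2,"y":-15,"z":-120,"rx":0,"ry":0,"rz":0,"fingers":1},{"x":-8,"y":-50,"z":-120,"rx":0,"ry":0,"rz":0,"fingers":1},{"x":-14,"y":-85,"z":-120,"rx":0,"ry":0,"rz":0,"fingers":1},{"x":-19,"y":-110,"z":-120,"rx":0,"ry":0,"rz":0,"fingers":1},{"x":-20,"y":-118,"z":-120,"rx":0,"ry":0,"rz":0,"fingers":1},{"x":-20,"y":-118,"z":-120,"rx":0,"ry":0,"rz":0,"fingers":1},{"x":-20,"y":-118,"z":-100,"rx":0,"ry":0,"rz":0,"fingers":1},{"x":-20,"y":-118,"z":-70,"rx":0,"ry":0,"rz":0,"fingers":1},{"x":-20,"y":-118,"z":-40,"rx":0,"ry":0,"rz":0,"fingers":1},{"x":-20,"y":-118,"z":-20,"rx":0,"ry":0,"rz":0,"fingers":1},{"x":-20,"y":-118,"z":-10,"rx":0,"ry":0,"rz":0,"fingers":1},{"x":-20,"y":-118,"z":-7,"rx":0,"ry":0,"rz":0,"fingers":1},{"x":-20,"y":-118,"z":-6.5,"rx":0,"ry":0,"rz":0,"fingers":1},{"x":-20,"y":-118,"z":-6.5,"rx":0,"ry":0,"rz":0,"fingers":1}], force=20)

```text
time_s: 11.72
tool_pos: [0.4422, -0.2027, 0.0423]
tool_rot: [179.9, 0.0, 62.0]
force: [-0.5, -0.4, -1.8]
grip_width: 0.0355
grasp_force: 19.9
```

drive_tool(moves=[{"x":0,"y":0,"z":0,"rx":0,"ry":0,"rz":0,"fingers":0},{"x":0,"y":0,"z":0,"rx":0,"ry":0,"rz":0,"fingers":-0.5},{"x":0,"y":0,"z":0,"rx":0,"ry":0,"rz":0,"fingers":-1},{"x":0,"y":0,"z":0,"rx":0,"ry":0,"rz":0,"fingers":-1},{"x":0,"y":0,"z":0,"rx":0,"ry":0,"rz":0,"fingers":-1},{"x":0,"y":0,"z":-20,"rx":0,"ry":0,"rz":0,"fingers":-1},{"x":0,"y":0,"z":-60,"rx":0,"ry":0,"rz":0,"fingers":-1},{"x":0,"y":0,"z":-105,"rx":0,"ry":0,"rz":0,"fingers":-1},{"x":0,"y":0,"z":-125,"rx":0,"ry":0,"rz":0,"fingers":-1},{"x":0,"y":0,"z":-125,"rx":0,"ry":0,"rz":0,"fingers":-1}], force=20)

```text
time_s: 12.98
tool_pos: [0.4426, -0.2028, 0.1681]
tool_rot: [179.8, 0.0, 62.0]
force: [-0.3, -0.1, 0.4]
grip_width: 0.0869
grasp_force: 0.0
```

```bash
python3 -c "
from go import *
go([.4915,-.4205,.165],-28,'over B')"
```

```text
over B xyz [-169.3  145.2    3.7] rz 0.001 | time 12.97 tcp [ 0.4426 -0.2028  0.1681] [1.7979e+02 3.0000e-02 6.2040e+01] q7 -7.3
```

drive_tool(moves=[{"x":-20,"y":17,"z":0,"rx":0,"ry":0,"rz":0,"fingers":-1},{"x":-60,"y":51,"z":0,"rx":0,"ry":0,"rz":0,"fingers":-1},{"x":-105,"y":90,"z":0,"rx":0,"ry":0,"rz":0,"fingers":-1},{"x":-145,"y":124,"z":3,"rx":0,"ry":0,"rz":0,"fingers":-1},{"x":-169,"y":145,"z":3,"rx":0,"ry":0,"rz":0,"fingers":-1},{"x":-169,"y":145,"z":3,"rx":0,"ry":0,"rz":0,"fingers":-1},{"x":-169,"y":145,"z":3,"rx":0,"ry":0,"rz":0,"fingers":-1},{"x":-169,"y":145,"z":3,"rx":0,"ry":0,"rz":0,"fingers":-1}])

```text
time_s: 13.98
tool_pos: [0.4905, -0.4183, 0.1631]
tool_rot: [-180.0, -0.0, 62.1]
force: [0.2, -0.2, 0.4]
grip_width: 0.087
grasp_force: 0.0
```

```bash
python3 -c "
from go import *
c=cam('wrist');cv2.imwrite('pics/wrist4.png',c['image'][:,:,::-1])
print(proj(c,[[.4915,-.4214,.088],[.4417,-.2012,.094],[.415,-.2516,.006],[.5136,-.3344,.046]]).round())
go([.4915,-.4214,.035],-28,'B')"
```

```text
[[328. 213.]
 [101. -32.]
 [177.  73.]
 [303. 102.]]
B xyz [ -2.2   2.2 128.5] rz 0.002 | time 14.03 tcp [ 0.4906 -0.4184  0.1635] [-179.98   -0.     62.14] q7 3.9
```

View pics/wrist4.png

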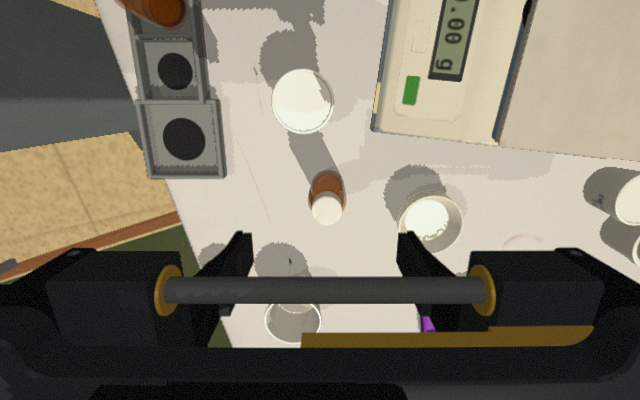

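B's cap is at (326,209), the W3 disc at (175,72) and the pot at (303,100), all within 4 px of prediction. I'll descend.

drive_tool(moves=[{"x":-1,"y":1,"z":40,"rx":0,"ry":0,"rz":0,"fingers":-1},{"x":-1,"y":1,"z":80,"rx":0,"ry":0,"rz":0,"fingers":-1},{"x":-1,"y":1,"z":107,"rx":0,"ry":0,"rz":0,"fingers":-1},{"x":-1,"y":1,"z":122,"rx":0,"ry":0,"rz":0,"fingers":-1},{"x":-1,"y":1,"z":128.5,"rx":0,"ry":0,"rz":0,"fingers":-1},{"x":-1,"y":1,"z":128.5,"rx":0,"ry":0,"rz":0,"fingers":-1},{"x":-1,"y":1,"z":128.5,"rx":0,"ry":0,"rz":0,"fingers":1},{"x":-1,"y":1,"z":128.5,"rx":0,"ry":0,"rz":0,"fingers":1},{"x":-1,"y":1,"z":128.5,"rx":0,"ry":0,"rz":0,"fingers":1},{"x":-1,"y":1,"z":128.5,"rx":0,"ry":0,"rz":0,"fingers":1},{"x":-1,"y":1,"z":128.5,"rx":0,"ry":0,"rz":0,"fingers":1},{"x":-1,"y":1,"z":128.5,"rx":0,"ry":0,"rz":0,"fingers":1},{"x":-1,"y":1,"z":128.5,"rx":0,"ry":0,"rz":0,"fingers":1}], force=20)

```text
time_s: 15.65
tool_pos: [0.4909, -0.421, 0.035]
tool_rot: [180.0, 0.0, 62.0]
force: [1.0, -0.2, -0.1]
grip_width: 0.0354
grasp_force: 19.8
```

```bash
python3 -c "
from go import *
go([.4155,-.2508,.15],-28,'over W3');go([.4155,-.2508,.0415],-28,'in W3')"
```

```text
over W3 xyz [ 115.  -146.3 -115. ] rz 0.001 | time 15.65 tcp [ 0.4909 -0.421   0.035 ] [1.7999e+02 1.0000e-02 6.2040e+01] q7 1.7
in W3 xyz [ 115.  -146.4   -6.5] rz 0.001 | time 15.65 tcp [ 0.4909 -0.421   0.035 ] [1.7999e+02 1.0000e-02 6.2040e+01] q7 1.7
```

drive_tool(moves=[{"x":0,"y":0,"z":-20,"rx":0,"ry":0,"rz":0,"fingers":1},{"x":0,"y":0,"z":-60,"rx":0,"ry":0,"rz":0,"fingers":1},{"x":0,"y":0,"z":-100,"rx":0,"ry":0,"rz":0,"fingers":1},{"x":12,"y":-15,"z":-120,"rx":0,"ry":0,"rz":0,"fingers":1},{"x":38,"y":-49,"z":-120,"rx":0,"ry":0,"rz":0,"fingers":1},{"x":66,"y":-85,"z":-120,"rx":0,"ry":0,"rz":0,"fingers":1},{"x":93,"y":-120,"z":-120,"rx":0,"ry":0,"rz":0,"fingers":1},{"x":110,"y":-141,"z":-120,"rx":0,"ry":0,"rz":0,"fingers":1},{"x":114,"y":-146.5,"z":-120,"rx":0,"ry":0,"rz":0,"fingers":1},{"x":114,"y":-146.5,"z":-120,"rx":0,"ry":0,"rz":0,"fingers":1},{"x":114,"y":-146.5,"z":-100,"rx":0,"ry":0,"rz":0,"fingers":1},{"x":114,"y":-146.5,"z":-70,"rx":0,"ry":0,"rz":0,"fingers":1},{"x":114,"y":-146.5,"z":-40,"rx":0,"ry":0,"rz":0,"fingers":1},{"x":114,"y":-146.5,"z":-20,"rx":0,"ry":0,"rz":0,"fingers":1},{"x":114,"y":-146.5,"z":-10,"rx":0,"ry":0,"rz":0,"fingers":1},{"x":114,"y":-146.5,"z":-7,"rx":0,"ry":0,"rz":0,"fingers":1},{"x":114,"y":-146.5,"z":-6.5,"rx":0,"ry":0,"rz":0,"fingers":1},{"x":114,"y":-146.5,"z":-6.5,"rx":0,"ry":0,"rz":0,"fingers":1}], force=20)

```text
time_s: 17.9
tool_pos: [0.4155, -0.252, 0.0423]
tool_rot: [179.9, 0.0, 62.0]
force: [-0.6, -0.2, -1.9]
grip_width: 0.0355
grasp_force: 19.8
```

drive_tool(moves=[{"x":0,"y":0,"z":0,"rx":0,"ry":0,"rz":0,"fingers":0},{"x":0,"y":0,"z":0,"rx":0,"ry":0,"rz":0,"fingers":-0.5},{"x":0,"y":0,"z":0,"rx":0,"ry":0,"rz":0,"fingers":-1},{"x":0,"y":0,"z":0,"rx":0,"ry":0,"rz":0,"fingers":-1},{"x":0,"y":0,"z":0,"rx":0,"ry":0,"rz":0,"fingers":-1},{"x":0,"y":0,"z":-20,"rx":0,"ry":0,"rz":0,"fingers":-1},{"x":0,"y":0,"z":-60,"rx":0,"ry":0,"rz":0,"fingers":-1},{"x":0,"y":0,"z":-105,"rx":0,"ry":0,"rz":0,"fingers":-1},{"x":0,"y":0,"z":-125,"rx":0,"ry":0,"rz":0,"fingers":-1},{"x":0,"y":0,"z":-125,"rx":0,"ry":0,"rz":0,"fingers":-1}], force=20)

```text
time_s: 19.15
tool_pos: [0.4159, -0.2522, 0.1681]
tool_rot: [179.8, 0.1, 62.0]
force: [-0.9, -0.6, 0.1]
grip_width: 0.0872
grasp_force: 0.0
```

```bash
python3 -c "
from go import *
go([.5136,-.334,.165],-28,'over pot')"
```

```text
over pot xyz [-26.4 124.6   3.6] rz 0.001 | time 19.15 tcp [ 0.4159 -0.2522  0.1681] [1.7979e+02 5.0000e-02 6.2030e+01] q7 -0.6
```

drive_tool(moves=[{"x":-5,"y":20,"z":0,"rx":0,"ry":0,"rz":0,"fingers":-1},{"x":-13,"y":60,"z":0,"rx":0,"ry":0,"rz":0,"fingers":-1},{"x":-21,"y":100,"z":0,"rx":0,"ry":0,"rz":0,"fingers":-1},{"x":-26,"y":121,"z":3,"rx":0,"ry":0,"rz":0,"fingers":-1},{"x":-26,"y":125,"z":3,"rx":0,"ry":0,"rz":0,"fingers":-1},{"x":-26,"y":125,"z":3,"rx":0,"ry":0,"rz":0,"fingers":-1},{"x":-26,"y":125,"z":3,"rx":0,"ry":0,"rz":0,"fingers":-1},{"x":-26,"y":125,"z":3,"rx":0,"ry":0,"rz":0,"fingers":-1}])

```text
time_s: 20.15
tool_pos: [0.5127, -0.3328, 0.1639]
tool_rot: [180.0, 0.0, 62.1]
force: [0.8, -0.9, 0.2]
grip_width: 0.0868
grasp_force: 0.0
```

```bash
python3 -c "
from go import *
c=cam('wrist');cv2.imwrite('pics/wrist5.png',c['image'][:,:,::-1])
print(proj(c,[[.5136,-.3344,.046],[.4417,-.2012,.094],[.4155,-.2508,.094],[.4674,-.1526,.094],[.385,-.309,.006]]).round())
go([.5136,-.334,.025],-28,'pot')"
```

```text
[[326. 196.]
 [154. 106.]
 [166. 181.]
 [140.  21.]
 [215. 217.]]
pot xyz [ -0.5   1.2 139. ] rz 0.001 | time 20.2 tcp [ 0.5128 -0.3329  0.164 ] [1.7997e+02 3.0000e-02 6.2050e+01] q7 -4.0
```

View pics/wrist5.png

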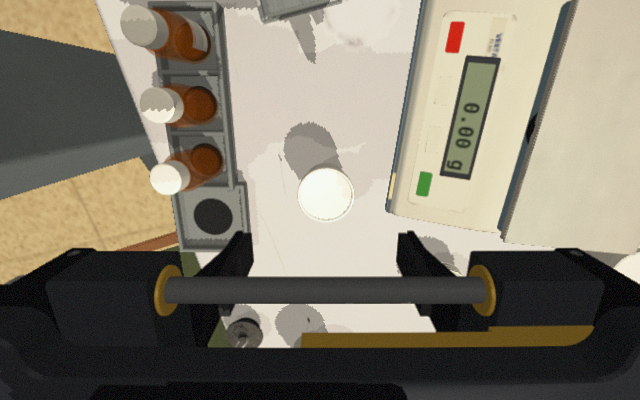

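All three wells hold upright white-cap bottles (caps at (145,28), (160,106), (170,178)). The pot at (326,194) matches its prediction, so I'll grasp it.

drive_tool(moves=[{"x":0,"y":1,"z":40,"rx":0,"ry":0,"rz":0,"fingers":-1},{"x":0,"y":1,"z":80,"rx":0,"ry":0,"rz":0,"fingers":-1},{"x":0,"y":1,"z":115,"rx":0,"ry":0,"rz":0,"fingers":-1},{"x":0,"y":1,"z":132,"rx":0,"ry":0,"rz":0,"fingers":-1},{"x":0,"y":1,"z":139,"rx":0,"ry":0,"rz":0,"fingers":-1},{"x":0,"y":1,"z":139,"rx":0,"ry":0,"rz":0,"fingers":-1},{"x":0,"y":1,"z":139,"rx":0,"ry":0,"rz":0,"fingers":1},{"x":0,"y":1,"z":139,"rx":0,"ry":0,"rz":0,"fingers":1},{"x":0,"y":1,"z":139,"rx":0,"ry":0,"rz":0,"fingers":1},{"x":0,"y":1,"z":139,"rx":0,"ry":0,"rz":0,"fingers":1},{"x":0,"y":1,"z":139,"rx":0,"ry":0,"rz":0,"fingers":1},{"x":0,"y":1,"z":139,"rx":0,"ry":0,"rz":0,"fingers":1}], force=12)

```text
time_s: 21.7
tool_pos: [0.514, -0.3337, 0.0247]
tool_rot: [180.0, 0.0, 62.0]
force: [-1.0, 0.1, 1.6]
grip_width: 0.0511
grasp_force: 11.9
```

```bash
python3 -c "
from go import *
go([.385,-.3085,.14],-28,'over P');go([.385,-.3085,.0317],-28,'in P')"
```

```text
over P xyz [ -38.3 -125.7 -115.3] rz 0.001 | time 21.7 tcp [ 0.514  -0.3337  0.0247] [1.800e+02 1.000e-02 6.204e+01] q7 -7.3
in P xyz [ -38.2 -125.7   -7. ] rz 0.001 | time 21.7 tcp [ 0.514  -0.3337  0.0247] [1.800e+02 1.000e-02 6.204e+01] q7 -7.3
```

drive_tool(moves=[{"x":0,"y":0,"z":-20,"rx":0,"ry":0,"rz":0,"fingers":1},{"x":0,"y":0,"z":-60,"rx":0,"ry":0,"rz":0,"fingers":1},{"x":0,"y":0,"z":-100,"rx":0,"ry":0,"rz":0,"fingers":1},{"x":-5,"y":-15,"z":-115,"rx":0,"ry":0,"rz":0,"fingers":1},{"x":-17,"y":-50,"z":-115,"rx":0,"ry":0,"rz":0,"fingers":1},{"x":-28,"y":-88,"z":-115,"rx":0,"ry":0,"rz":0,"fingers":1},{"x":-36,"y":-116,"z":-115,"rx":0,"ry":0,"rz":0,"fingers":1},{"x":-38,"y":-126,"z":-115,"rx":0,"ry":0,"rz":0,"fingers":1},{"x":-38,"y":-126,"z":-115,"rx":0,"ry":0,"rz":0,"fingers":1},{"x":-38,"y":-126,"z":-100,"rx":0,"ry":0,"rz":0,"fingers":1},{"x":-38,"y":-126,"z":-70,"rx":0,"ry":0,"rz":0,"fingers":1},{"x":-38,"y":-126,"z":-40,"rx":0,"ry":0,"rz":0,"fingers":1},{"x":-38,"y":-126,"z":-20,"rx":0,"ry":0,"rz":0,"fingers":1},{"x":-38,"y":-126,"z":-10,"rx":0,"ry":0,"rz":0,"fingers":1},{"x":-38,"y":-126,"z":-7,"rx":0,"ry":0,"rz":0,"fingers":1},{"x":-38,"y":-126,"z":-6.5,"rx":0,"ry":0,"rz":0,"fingers":1},{"x":-38,"y":-126,"z":-6.5,"rx":0,"ry":0,"rz":0,"fingers":1}], force=12)

```text
time_s: 23.82
tool_pos: [0.3854, -0.3085, 0.0317]
tool_rot: [179.9, 0.0, 62.0]
force: [-0.1, -0.8, -0.8]
grip_width: 0.0515
grasp_force: 12.0
```

drive_tool(moves=[{"x":0,"y":0,"z":0,"rx":0,"ry":0,"rz":0,"fingers":0},{"x":0,"y":0,"z":0,"rx":0,"ry":0,"rz":0,"fingers":-0.5},{"x":0,"y":0,"z":0,"rx":0,"ry":0,"rz":0,"fingers":-1},{"x":0,"y":0,"z":0,"rx":0,"ry":0,"rz":0,"fingers":-1},{"x":0,"y":0,"z":0,"rx":0,"ry":0,"rz":0,"fingers":-1},{"x":0,"y":0,"z":-20,"rx":0,"ry":0,"rz":0,"fingers":-1},{"x":0,"y":0,"z":-60,"rx":0,"ry":0,"rz":0,"fingers":-1},{"x":0,"y":0,"z":-105,"rx":0,"ry":0,"rz":0,"fingers":-1},{"x":-15,"y":0,"z":-140,"rx":0,"ry":0,"rz":0,"fingers":-1},{"x":-60,"y":20,"z":-150,"rx":0,"ry":0,"rz":0,"fingers":-1},{"x":-110,"y":40,"z":-150,"rx":0,"ry":0,"rz":0,"fingers":-1},{"x":-150,"y":60,"z":-150,"rx":0,"ry":0,"rz":0,"fingers":-1},{"x":-150,"y":60,"z":-150,"rx":0,"ry":0,"rz":0,"fingers":-1},{"x":-150,"y":60,"z":-150,"rx":0,"ry":0,"rz":0,"fingers":-1},{"x":-150,"y":60,"z":-150,"rx":0,"ry":0,"rz":0,"fingers":-1}], force=12)

```text
time_s: 25.7
tool_pos: [0.3683, -0.4672, 0.1812]
tool_rot: [-180.0, -0.0, 62.2]
force: [-0.0, 0.2, 0.2]
grip_width: 0.0871
grasp_force: 0.0
```

```bash
python3 -c "
from go import *
c=cam('wrist'); t=cam('top'); s=cam('side')
a=c['image'][:250,:,::-1]; a=cv2.resize(a,(640,250))
b=np.hstack([cv2.resize(t['image'][140:270,190:350,::-1],(400,325)),cv2.resize(s['image'][110:272,240:440,::-1],(400,325))])
cv2.imwrite('pics/fin.png',np.vstack([b,cv2.copyMakeBorder(a,0,0,0,160,cv2.BORDER_CONSTANT)]))
o=sensors.get_obs();print(o['time_s'],o['tool_pos'],o['force'],np.abs(o['joint_velocities']).max())"
```

```text
25.85 [ 0.36800609 -0.46783357  0.18139945] [ 0.21616792 -0.41603098  0.23222175] 0.42108651491360627
```

View pics/fin.png

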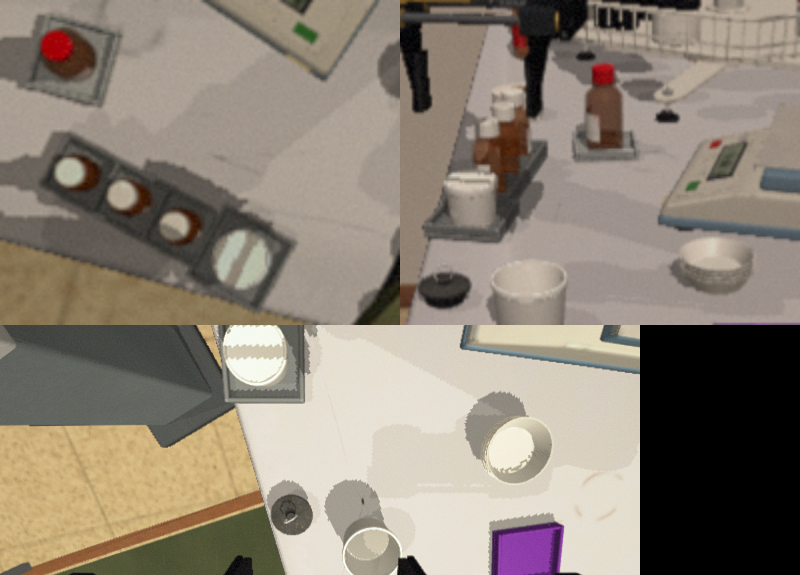

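The final views show the red-cap bottle upright in the steel tray at (70,55), three white-cap bottles in the wells, the lidded pot flat in the pocket at (243,258), and the open pot undisturbed. I'll hand the job in.

```bash
python3 -c "
from cell import workorder
print(workorder.sign_off())"
```

```text
the job is handed in; nothing more can be done
None
```

I handed the job in after about 26 s of robot time. The final pictures show the wrong bottle in the return tray, a small drop bottle in each of the three wells, the lidded pot in the pocket and the empty pot untouched; sign-off returned no verdict.

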